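# Refit the guide rod of a circuit-board holder

### The arm

A 6-joint arm with a two-finger parallel gripper is mounted at the origin on the work surface. World frame = base frame: x ahead of the robot, y to its left, z up, the work surface at z = 0. Lengths are in m, angles in rad, forces in N, time in s.
With the tool pointing down it reaches from about 0.275 to 0.875 m from the base axis. Payload 12.5 kg.
Tool frame: the origin (TCP) lies at the very end of the fingers, on their centre line; the grasp point (between the pads) lies 19 mm behind it; z points along the fingers, y is the line along which they close (so a half turn about z gives the same grasp; the last joint's range is limited). The gripper opens to 85 mm and grips with 20 to 120 N. Pads are 22 mm wide; open, the fingers measure 114 mm over their backs; the gripper's body (76 mm by 85 mm) begins 54 mm behind the grasp point. The pads swing forward as they close: fully open they stand 13 mm farther back than shut.
Start: joints at [1.154, 0.351, 1.652, -0, 1.139, -0.085], TCP at [0.179, 0.52, 0.231] pointing down, gripper open.
Joint ranges: [-2.75, 2.75], [-0.79, 2.1], [0.01, 2.65], [-1.57, 4.71], [0.07, 3.14], [-2.87, 2.87]. Speed limits (rad/s): [2.22, 2.22, 2.79, 3.14, 3.14, 3.14].

### API

Orientations are given as a 3x3 rotation matrix whose columns are the frame's x, y, z axes.
In Python, from bench import manip gives the robot as it stands. Calls block until the motion is done:
- manip.move_ptp(position, orientation): joint-space move of the TCP to a pose.
- manip.move_l(position, attitude=None, max_speed=0.15): straight line of the TCP; attitude=None keeps the orientation; max_speed is the mean speed in m/s.
- manip.move_j(angles): joint-space move.
- manip.set_gripper(opening, effort=None): opening from 0.0 (shut) to 1.0 (fully open); effort is the grip in N (None keeps the last); returns when the fingers have stopped.
- manip.dwell(seconds).
- manip.inverse_kinematics(position, orientation): joint angles nearest the present ones, or None.
- manip.grab_frame(name): name is "scene" or "side" or "wrist"; returns (picture, depth): 384x512x3 uint8, red, green, blue; 384x512 float32, m along the optical axis (not along the pixel's ray), 0 where there is no reading.
- manip.get_calibration(name): a dict with "camera_matrix" (3x3 intrinsics, pixels), "k1" (the pictures are not rectified: a ray, as slopes to the right and down, at radius r is drawn at 1 + k1 r^2 times it, then the intrinsics apply), "R" (3x3) and "t" (3): a world point X has camera coordinates R X + t. Camera axes: x right, y down, z forward; pixel columns grow to the right and rows downward; lengths in m; the calibration is good to about 2 mm. A picture is of the moment at which its call begins: read the wrist's pose just before it. get_calibration takes no time and is no camera call; for the wrist camera it gives the pose at the moment of the call.
A pose or a line that the arm cannot do raises manip.Unreachable and nothing moves.
- manip.sign_off(): hands the job in; it is judged then, once.
Trained networks look in the newest picture that a camera, given by its name, has taken for a name from the list of things; names that differ only in an ending like _2 or _b are one class to them, and where a whole thing is asked for, a point or a joint stands for the part that bears it (a point fixed in the world has none). Each returns a list of dicts, best first, with "confidence" (0 to 1); they miss things now and then, are a little off and sometimes report something else, mostly with a low value. They report only what shows in the picture. A call takes as long as a camera call.
- manip.look_for(camera, name): "at" ([x, y, z] in m, in world coordinates, good to about 4 mm: the middle of the surface that is visible of it).
Readings, each from a call of its own:
- manip.current_time(): time.
- manip.current_qpos(): joint angles.
- manip.current_joint_vel(): joint speeds.
- manip.current_joint_torque(): joint torques, N m.
- manip.current_ee_pos(): TCP position.
- manip.current_tcp_rot(): TCP orientation.
- manip.current_force(): force on the tool from outside, world axes, zero at the start.
- manip.current_ft_torque(): the same for the moment, N m.
- manip.current_grip_width(): opening from 0.0 (shut) to 1.0 (fully open).
- manip.current_grip_force(): force on a finger pad.
Only numpy, scipy, OpenCV 4.12 (cv2) and the standard library are available. Lean on these libraries where they do the work, as an engineer would, in place of code of your own. Each camera call takes 0.05 s, during which the arm holds its last target. There are 200 camera calls.

### The job

Put the loose guide rod back into the circuit-board holder: slide it, nose first, through the near end plate, through the sagging jaw in the middle and through the far end plate until its collar sits flush on the near plate's rubber washer, feeling your way and never forcing it. Then turn the wing clamp on top of the far plate clockwise to its stop, let go, and leave the other things on the bench where they are.

Things in the scene. Friction and masses are not known exactly. Their poses are not given: they have to be found in the camera images.
- rod: The loose guide rod, bare steel, about 0.17 kg, balanced some 65 mm ahead of its collar. Origin on its axis in the front face of the 20 mm wide collar; +x runs towards the nose. Along x: shank 10 mm in diameter 0 to 187 mm, collar -4 to 0, knurled grip 16 mm in diameter -50 to -4. It starts level in the notches of the rest, axis 34 mm above the bench, the grip overhanging the rest's end.
- rod_grip (a point): Middle of the rod's knurled grip, on the axis, 27 mm behind the collar's front face: the place to take hold of it from above. Held there, the nose, 214 mm ahead, tends to droop by 1 to 4 mm.
- rod_nose (a point): Centre of the rod's tip, 187 mm ahead of the collar's front face. The last 4 mm taper to a flat tip 7 mm in diameter.
- rest: A black fixed rest, 130 mm long (its x axis, along the rod), 44 mm wide; two notched walls 55 mm either side of its middle, 39 mm high. The notches are 13 mm wide, their floors 29 mm up. Origin under its centre.
- holder: The circuit-board holder, bolted down, aluminium. Origin on the bench under its centre; base 104 mm (x) by 186 mm (y). Upright end plates 8 mm thick, 104 mm wide, tops at 90 mm: the near plate at +y (faces at y = 86.5 and 78.5 mm), the far one at -y (-78.5 and -86.5). A fixed rod joins them at x = -32.5 mm, 72 mm up; the empty bores are at x = +32.5 mm, also 72 mm up.
- bore_in (a point): Centre of the near plate's bore, in the free face of the black rubber buffer washer (20 mm across with a 13.6 mm opening, 4 mm proud of the plate's outer face) where the collar comes to sit; the washer gives about 3.5 N per mm up to 3.5 mm and springs back. The bore is 12 mm in diameter. Axes as the holder's: the rod goes in along -y.
- bore_out (a point): Centre of the far plate's bore (12 mm in diameter) in its outer face, 177 mm along the bore line from bore_in. With the rod home the nose stands out 10 mm beyond it.
- jaw_pos (a point): Point on the bore line at the middle of the jaw's 8 mm thickness: tells how far along the line the jaw stands, NOT where its hole is now. The jaw sags, so its hole (11.2 mm in diameter) is 4 to 14 mm below this point, by an unmeasured amount that has to be felt. A tip against the jaw's face meets a solid stop 4 mm before this point; a tip in the hole lifts the jaw with 2 to 4 N.
- jaw_pivot (a point): Where the jaw hangs on the fixed rear rod, 65 mm from the bore line. The jaw, an aluminium plate 100 x 36 x 8 mm, swings stiffly about this rod and stays where it is put; collars pinched on the rod keep it from sliding along.
- clamp_grip (a point): Middle of the clamp's black wing, on its vertical turning axis over the far plate's bore, 117 mm above the bench. The wing is 34 mm long (the point's x axis, which turns with it), 10 mm thick, 22 mm high. At clamp 0 its x axis is the holder's.
- clamp (a joint): Turn of the clamp in rad: grows as the wing is turned clockwise seen from above, from 0 (open) to its stop at 1.4, where its plunger bears on the rod. Starts between 0 and 0.2. About 0.05 N m to turn, somewhat more at the end as the plunger bears.
- open_phone: Not part of the job, to be left alone: an opened phone, 148 x 71 x 9 mm, lying flat. Origin at its underside.
- dark_phone: Not part of the job, to be left alone: a closed black phone, 146 x 70 x 8 mm, lying flat. Origin at its underside.
- multimeter: Not part of the job, to be left alone: an orange multimeter, 180 x 85 x 54 mm, lying on its back. Origin at its underside.
- tweezers: Not part of the job, to be left alone: steel tweezers 135 mm long, lying flat. Origin at its underside.
- screwdriver: Not part of the job, to be left alone: a small precision screwdriver 150 mm long, lying flat. Origin at its underside.
- flux_jar: Not part of the job, to be left alone: a small round jar, 38 mm across and 32 mm high. Origin at its underside.
- parts_tray: Not part of the job, to be left alone: a blue open tray of small parts, 100 x 70 x 22 mm. Origin at its underside.

How it is judged:
On the way:
1. the rod is home through all three bores, its collar within 2.5 mm of the near plate's washer, while the clamp is still open (below 0.6 rad) (y of rod in the frame of bore_in between -0.0042 and 0.0025 m and distance between rod and bore_in below 0.0045 m and distance between rod_nose and bore_out below 0.015 m and angle between the x axis of rod and the y axis of holder, either way round below 0.04 rad and value of joint clamp below 0.6 rad), for 0.2 s.
At the end, for the whole second after the job is handed in: The rod rests in all three bores, parallel within 0.04 rad, its collar at most 2.5 mm off the near plate's washer (or up to 4.2 mm into it) and within 4.5 mm of bore_in, its nose within 15 mm of bore_out; the clamp is past 1.15 rad; all is at rest and released (y of rod in the frame of bore_in between -0.0042 and 0.0025 m and distance between rod and bore_in below 0.0045 m and distance between rod_nose and bore_out below 0.015 m and angle between the x axis of rod and the y axis of holder, either way round below 0.04 rad and value of joint clamp above 1.15 rad and linear speed of rod below 0.02 m/s); the robot touches nothing.
It fails at once if the rod is forced: it presses on the holder, jaw included, with more than 40 N (contact force between rod and holder above 40 N).
It fails at once if one of the other things on the bench is pushed more than 30 mm (distance of any of open_phone, dark_phone, multimeter, tweezers, screwdriver, flux_jar, parts_tray from where it was at the start of the episode above 0.03 m).
It also fails if it takes over 64 s, if anything falls off the work surface, if the arm or the gripper's body presses on something with over 40 N, if the wrist force passes 120 N, or if a joint passes its speed limit or range.

## Working session

There is one attempt and no reset: what is moved stays moved. The work goes in short steps, each a Python script; the robot and the scene stay as the last script left them, time stands still between calls to the robot, and variables do not carry over. Pictures are saved under pics/ and viewed, at most 10 in all, crops included, and the job is handed in when it is done.

```bash
mkdir -p pics
python3 - <<'E'
from bench import manip as m
import cv2,numpy as np
for c in("scene","side","wrist"):
    im,d=m.grab_frame(c); cv2.imwrite(f"pics/{c}0.png",im[:,:,::-1]); np.save(f"pics/{c}0.npy",d)
    k=m.get_calibration(c); print(c,np.round(k["camera_matrix"],1).tolist(),k["k1"],np.round(-k["R"].T@k["t"],3))
    for n in("rod","rod_grip","rod_nose","rest","holder","bore_in","bore_out","jaw_pos","clamp_grip"):
        r=m.look_for(c,n); print(n,[(np.round(x["at"],3).tolist(),round(x["confidence"],2)) for x in r[:2]])
print(m.current_time())
E
```

```text
scene [[430.0, 0.0, 259.1], [0.0, 430.0, 190.0], [0.0, 0.0, 1.0]] -0.04989007548086766 [1.29  0.136 0.857]
rod []
rod_grip [([0.465, 0.228, 0.039], 0.97)]
rod_nose [([0.467, 0.227, 0.041], 0.65)]
rest [([0.475, 0.211, 0.009], 0.86)]
holder [([0.57, -0.109, 0.011], 0.64)]
bore_in []
bore_out [([0.571, -0.108, 0.01], 0.77)]
jaw_pos [([0.564, -0.109, 0.081], 0.72)]
clamp_grip [([0.465, 0.227, 0.039], 0.65), ([0.6, -0.188, 0.119], 0.44)]
side [[391.3, 0.0, 262.2], [0.0, 391.3, 190.5], [0.0, 0.0, 1.0]] -0.02039335705793734 [ 0.343 -0.842  0.692]
rod [([0.387, 0.071, 0.028], 0.54), ([0.463, 0.215, 0.041], 0.52)]
rod_grip [([0.465, 0.212, 0.039], 0.51), ([0.465, 0.213, 0.01], 0.49)]
rod_nose [([0.465, 0.219, 0.037], 0.67)]
rest [([0.466, 0.216, 0.012], 0.88)]
holder [([0.557, -0.124, 0.054], 0.94)]
bore_in [([0.561, -0.122, 0.055], 0.72), ([0.467, 0.214, 0.039], 0.47)]
bore_out [([0.558, -0.12, 0.056], 0.96)]
jaw_pos [([0.56, -0.118, 0.075], 0.58)]
clamp_grip [([0.59, -0.191, 0.12], 0.73), ([0.554, -0.121, 0.075], 0.26)]
wrist [[340.8, 0.0, 258.0], [0.0, 340.8, 193.1], [0.0, 0.0, 1.0]] -0.07767925039604176 [0.114 0.543 0.373]
rod []
rod_grip []
rod_nose []
rest []
holder []
bore_in []
bore_out []
jaw_pos []
clamp_grip []
1.5
```

View pics/scene0.png

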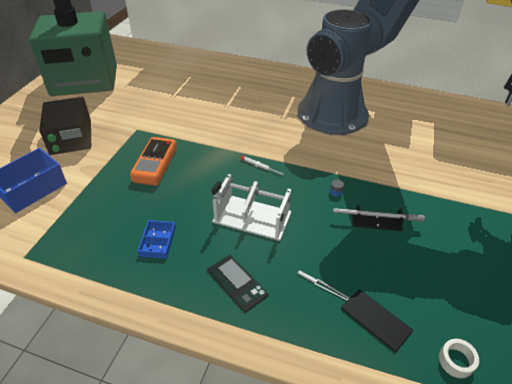

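View pics/side0.png

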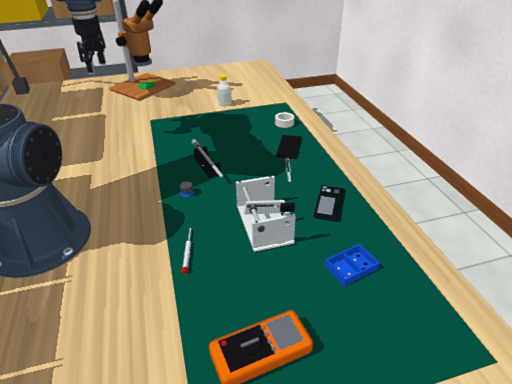

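The bench seen from both sides: in the scene picture the rod lies at (334,210)–(424,217), with the grip on the right (+y) and the nose pointing at the holder. The holder spans (213–292, 180–238), and the black clamp at (218,188) is on its -y, +x side. Next I'll take close looks with the wrist camera.

```bash
cat > h.py <<'E'
from bench import manip as m
import cv2,numpy as np
def down(yaw):   # tool y (closing line) at world angle yaw, z down
    y=np.array([np.cos(yaw),np.sin(yaw),0]); z=np.array([0,0,-1.]); return np.column_stack([np.cross(y,z),y,z])
def cloud(d,k):
    v,u=np.mgrid[:d.shape[0],:d.shape[1]]; K=np.array(k["camera_matrix"])
    p=cv2.undistortPoints(np.stack([u.ravel(),v.ravel()],1).astype(np.float32)[:,None],K,np.array([k["k1"],0,0,0.]))[:,0]
    c=np.column_stack([p,np.ones(len(p))])*d.reshape(-1,1)
    return ((c-k["t"])@k["R"]).reshape(*d.shape,3)
def shot(name,tag):
    k=m.get_calibration(name); im,d=m.grab_frame(name)
    cv2.imwrite(f"pics/{tag}.png",im[:,:,::-1]); P=cloud(d,k); P[d<=0]=np.nan; np.savez(f"pics/{tag}.npz",P=P,im=im,R=k["R"],t=k["t"],K=k["camera_matrix"],k1=k["k1"]); return im,P
def look(c,names):
    for n in names:
        print(n,[(np.round(x["at"],4).tolist(),round(x["confidence"],2)) for x in m.look_for(c,n)[:2]])
E
python3 - <<'E'
from h import *
R=m.current_tcp_rot(); print(np.round(R,3)); k=m.get_calibration("wrist")
print("cam in tool",np.round(R.T@(-k["R"].T@k["t"]-m.current_ee_pos()),3), np.round(k["R"]@R,2))
for yaw in(0,np.pi):
    for p in([.465,.25,.3],[.595,.02,.2],[.59,-.19,.2]): print(yaw,np.round(m.inverse_kinematics(p,down(yaw)),2))
im=np.load("pics/scene0.npy"); 
P=cloud(im,m.get_calibration("scene")).reshape(-1,3)
s=P[(P[:,2]>.034)&(P[:,2]<.05)&(abs(P[:,0]-.465)<.06)&(P[:,1]>.08)&(P[:,1]<.36)]
print(len(s),s.min(0),s.max(0),np.polyfit(s[:,1],s[:,0],1))
E
```

```text
[[-0.945  0.326  0.   ]
 [ 0.326  0.945  0.   ]
 [-0.     0.    -1.   ]]
cam in tool [ 0.069  0.001 -0.142] [[ 0.    1.    0.  ]
 [-0.96  0.   -0.28]
 [-0.28 -0.    0.96]]
0 [ 0.41  0.25  1.62 -0.    1.28  0.41]
0 [-0.04  0.46  1.56 -0.    1.11 -0.04]
0 [-0.39  0.51  1.49 -0.    1.14 -0.39]
3.141592653589793 [ 0.41  0.25  1.62 -0.    1.28 -2.74]Traceback (most recent call last):
  File "<stdin>", line 5, in <module>
    return _wrapfunc(a, 'round', decimals=decimals, out=out)
    return _wrapit(obj, method, *args, **kwds)
    result = getattr(arr, method)(*args, **kwds)
TypeError: unsupported operand type(s) for *: 'NoneType' and 'float'
```

Run:
```python
from h import *
m.move_ptp([.575,-.08,.25],down(0)); m.dwell(.2)
shot("wrist","hold1"); look("wrist",["holder","bore_in","bore_out","jaw_pos","clamp_grip","jaw_pivot"])
m.move_ptp([.465,.24,.22],down(0)); m.dwell(.2)
shot("wrist","rod1"); look("wrist",["rod","rod_grip","rod_nose","rest"]); print(m.current_time())
```

```text
holder [([0.5658, -0.113, 0.0201], 0.77), ([0.5546, -0.1105, 0.0811], 0.52)]
bore_in [([0.5643, -0.1071, 0.0197], 0.66)]
bore_out [([0.5618, -0.1088, 0.0204], 0.9)]
jaw_pos [([0.5548, -0.1108, 0.0837], 0.58)]
clamp_grip [([0.5909, -0.1862, 0.1241], 0.85), ([0.5584, -0.1103, 0.0829], 0.26)]
jaw_pivot [([0.5525, -0.1125, 0.0777], 0.62), ([0.6924, -0.3164, 0.0001], 0.42)]
rod [([0.464, 0.2411, 0.0345], 0.78)]
rod_grip [([0.463, 0.2474, 0.0379], 0.98)]
rod_nose [([0.4612, 0.2474, 0.0342], 0.73)]
rest [([0.4713, 0.2133, 0.0048], 0.73)]
6.3333
```

```bash
python3 -c "
import cv2,numpy as np
cv2.imwrite('pics/both.png',np.hstack([cv2.resize(cv2.imread('pics/%s.png'%t)[:, 90:430],(400,450)) for t in('hold1','rod1')]))"
```

```text
(no output)
```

View pics/both.png

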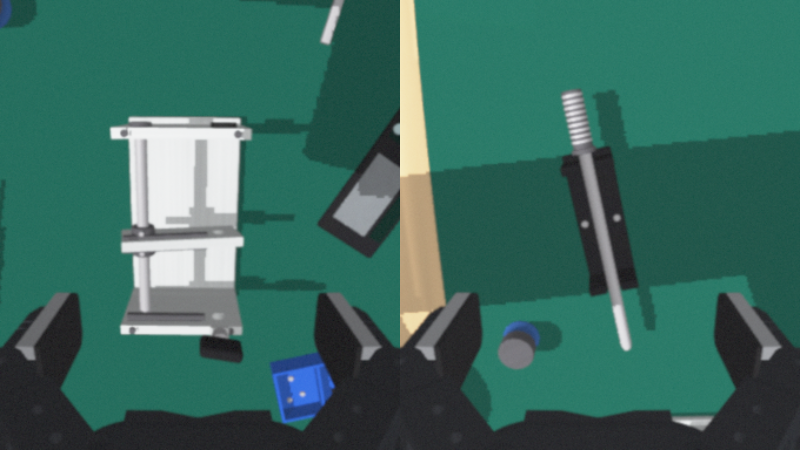

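Left crop: the holder has its near plate at the top (y≈130), the jaw at (180,240), the far plate at y≈315 and the clamp wing at (220,348). Right crop: the rod's grip is at (575,120) and its nose at (626,345), about 13° off -y, lying in the rest. Next I'll fit geometry from depth.

Run:
```python
from h import *
P=np.load("pics/hold1.npz")["P"].reshape(-1,3); P=P[~np.isnan(P[:,0])]
b=P[(abs(P[:,0]-.565)<.09)&(abs(P[:,1]+.115)<.15)]
def rect(s,t):
    r=cv2.minAreaRect((s[:,:2]*1000).astype(np.float32)); print(t,len(s),"zmed %.4f"%np.median(s[:,2]),np.round(r[0],1),np.round(r[1],1),round(r[2],2)); return r
tz=b[(b[:,2]>.082)&(b[:,2]<.096)]
for t,lo,hi in(("near",-.06,.02),("jaw",-.15,-.07),("far",-.25,-.17)):
    s=tz[(tz[:,1]>lo)&(tz[:,1]<hi)]
    if len(s)>30: rect(s,t); print(np.polyfit(s[:,0]-.565,s[:,1],1), np.percentile(s[:,0],[1,99]),np.percentile(s[:,1],[2,50,98]))
rect(b[(b[:,2]>.005)&(b[:,2]<.03)],"base")
w=b[(b[:,2]>.12)&(b[:,2]<.14)]; rect(w,"wing")
j=b[(b[:,1]>-.14)&(b[:,1]<-.08)&(b[:,2]>.06)&(b[:,2]<.085)]
if len(j): print("jaw", [ (round(x,3), np.round(np.percentile(j[abs(j[:,0]-x)<.004][:,2],[50,95]),4), round(np.median(j[abs(j[:,0]-x)<.004][:,1]),4)) for x in np.arange(.5,.62,.01) if (abs(j[:,0]-x)<.004).sum()>5])
P=np.load("pics/rod1.npz")["P"].reshape(-1,3); P=P[~np.isnan(P[:,0])]
s=P[(P[:,2]>.0345)&(P[:,2]<.055)&(abs(P[:,0]-.465)<.05)&(abs(P[:,1]-.2)<.15)]
r=rect(s,"rod"); l=cv2.fitLine((s[:,:2]).astype(np.float32),cv2.DIST_HUBER,0,.001,.001).ravel();print(l)
a=(s[:,:2]-l[2:])@l[:2]; print(l[2:]+np.outer(np.percentile(a,[.3,99.7]),l[:2]))
for q in np.arange(-.12,.13,.02):
    e=s[abs(a-q)<.01]; 
    if len(e): print(round(q,2),np.round([np.percentile(e[:,2],90),*np.percentile((e[:,:2]-l[2:])@[-l[1],l[0]],[2,98])],4))
```

```text
near 1169 zmed 0.0893 [565.  -23.8] [104.1  11. ] 0.34
[-0.00793131 -0.02503113] [0.51412146 0.61549591] [-0.02913503 -0.02484694 -0.0208019 ]
jaw 648 zmed 0.0857 [ 545.2 -112.7] [56.  21.2] 5.36
[-0.0401272  -0.11475141] [0.51805301 0.57093193] [-0.12161571 -0.11365682 -0.10630053]
far 1078 zmed 0.0890 [ 563.9 -187.5] [ 14.6 103.7] 88.72
[ 0.00178191 -0.1880938 ] [0.51297167 0.61461204] [-0.19378048 -0.18706241 -0.18252247]
base 9359 zmed 0.0115 [ 564.4 -101.2] [173.3 103.6] 89.52
wing 457 zmed 0.1266 [ 596.  -189.8] [10.5 34.1] 80.7
jaw [(np.float64(0.52), array([0.0763, 0.0848]), np.float64(-0.1101)), (np.float64(0.53), array([0.0767, 0.0841]), np.float64(-0.1037)), (np.float64(0.54), array([0.0765, 0.0831]), np.float64(-0.1075)), (np.float64(0.55), array([0.0802, 0.0848]), np.float64(-0.1107)), (np.float64(0.56), array([0.0824, 0.0845]), np.float64(-0.1119)), (np.float64(0.57), array([0.0803, 0.0828]), np.float64(-0.1124)), (np.float64(0.58), array([0.0792, 0.0812]), np.float64(-0.1121)), (np.float64(0.59), array([0.0773, 0.079 ]), np.float64(-0.1128)), (np.float64(0.6), array([0.0758, 0.0773]), np.float64(-0.1131)), (np.float64(0.61), array([0.0742, 0.0756]), np.float64(-0.1132))]
rod 2994 zmed 0.0381 [471.8 209. ] [ 43.1 237.2] 12.08
[ 0.20129374 -0.97953093  0.46716937  0.23091014]
[[0.44788974 0.32472823]
 [0.49494915 0.09572882]]
-0.1 [ 0.0415 -0.0075  0.0071]
-0.08 [ 0.0417 -0.0077  0.0074]
-0.06 [ 0.0417 -0.0074  0.0075]
-0.04 [ 0.0408 -0.0206  0.02  ]
-0.02 [ 0.0388 -0.0044  0.0039]
0.0 [ 0.0387 -0.0054  0.0038]
0.02 [ 0.039  -0.0051  0.004 ]
0.04 [ 0.0389 -0.0051  0.0041]
0.06 [ 0.0387 -0.0051  0.0043]
0.08 [ 0.0391 -0.0198  0.0208]
0.1 [ 0.0386 -0.0047  0.0045]
0.12 [ 0.0386 -0.0043  0.0046]
```

```bash
cat >> h.py <<'E'
YAW=-.007; BIN=np.array([.5976,-.0159,.072]); BD=np.array([np.sin(YAW),-np.cos(YAW),0]) # bore_in, insertion dir
def pose(nose,h,p=0.,droop=0.):
    h=np.array([h[0],h[1],0.])/np.hypot(h[0],h[1]); z=np.array([0,0,1.])
    d=np.cos(p)*h-np.sin(p)*z; G=np.array(nose)-.214*d
    q=p-droop; tz=-np.sin(q)*h-np.cos(q)*z; ty=np.array([-h[1],h[0],0]); 
    return G+.019*tz, np.column_stack([np.cross(ty,tz),ty,tz])
E
python3 - <<'E'
from h import *
h=np.array([.2013,-.9795]); g=np.array([.4522,.3039]); R=down(np.arctan2(h[0],-h[1]))
m.move_ptp([*g,.10],R); m.move_l([*g,.015],max_speed=.15)
m.set_gripper(0,120); print(m.current_grip_width(),m.current_grip_force(),m.current_force())
m.move_l([*g,.10],max_speed=.15); m.dwell(.2); print(m.current_force(),m.current_time())
p,R=pose(BIN-.035*BD+[0,0,.03],BD); m.move_ptp(p,R); m.dwell(.3)
print(m.current_force(),m.current_ft_torque(),m.current_grip_width())
shot("side","s2");shot("scene","c2");im,P=shot("wrist","w2")
print(m.current_time())
for t in("s2","c2"):
    P=np.load(f"pics/{t}.npz")["P"].reshape(-1,3); G=BIN-(.035+.214)*BD+[0,0,.03]
    e=P-G; a=e@BD; s=(a>.03)&(a<.23)&(abs(e[:,0]-a*BD[0])<.02)&(abs(e[:,2])<.02); q=P[s];aq=a[s]
    print(t,s.sum(),"a",aq.min() if s.any() else 0,aq.max() if s.any() else 0)
    for lo in np.arange(.03,.22,.03):
        w=(aq>lo)&(aq<lo+.03)
        if w.sum()>3: print(round(lo+.015,3),w.sum(),np.round(1e3*np.median((q-G-aq[:,None]*BD)[w],0),1), "zmax",round(1e3*np.percentile((q-G)[w][:,2],95),1))
E
python3 -c "
import cv2,numpy as np
f=lambda t,a,b:cv2.resize(cv2.imread('pics/%s.png'%t)[a[0]:a[1],b[0]:b[1]],(400,400))
cv2.imwrite('pics/v2.png',np.hstack([f('s2',(120,270),(180,330)),f('c2',(130,290),(200,360))]))"
```

```text
0.14961011376882752 117.06479072570801 [-4.98623525  0.04160824  4.58429848]
[ 0.22643072  0.02083973 -2.15062268] 9.25
[ 0.48367503  0.58905832 -1.09272404] [ 0.1627833  -0.04543326 -0.06361381] 0.1454666690054143
10.4
s2 127 a 0.030349204787893422 0.21416200169311297
0.045 17 [-2.2  0.   4. ] zmax 5.7
0.075 17 [-2.   0.   4.1] zmax 6.0
0.105 19 [-2.5  0.   3.9] zmax 5.9
0.135 20 [-3.   0.   2.9] zmax 5.1
0.165 22 [-3.   0.   1.7] zmax 4.6
0.195 26 [-4.   0.   2.4] zmax 3.6
0.225 6 [-2.1  0.   1.4] zmax 3.0
c2 331 a 0.030010282922361003 0.2123754240264097
0.045 56 [ 1.9 -0.   1.9] zmax 4.9
0.075 53 [ 1.5 -0.   1.3] zmax 4.4
0.105 58 [ 1.5 -0.   1.4] zmax 3.7
0.135 56 [ 1.7 -0.   1.7] zmax 4.1
0.165 51 [ 0.6 -0.   0.7] zmax 4.3
0.195 54 [-0.1  0.  -0.2] zmax 2.7
```

View pics/v2.png

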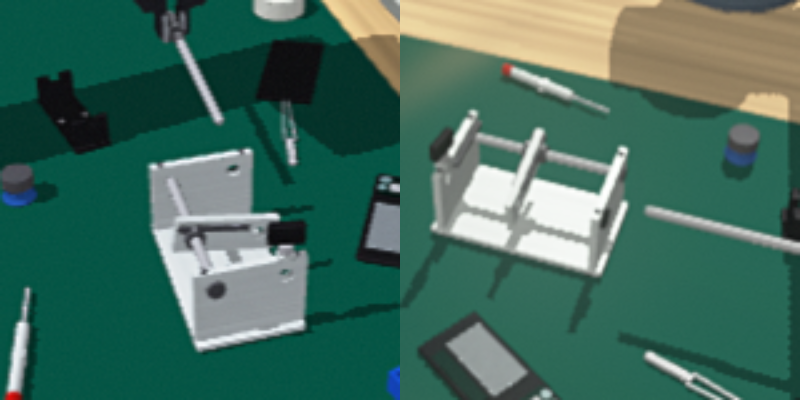

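The rod is held level and lined up ahead of the near plate, drooping slightly. It's at (650,210) in the right crop and (220,120) in the left. I'll check its direction against the holder's fixed rod using the same cameras.

Run:
```python
from h import *
G=BIN-(.035+.214)*BD+[0,0,.03]
F=lambda q:cv2.fitLine(q.astype(np.float32),cv2.DIST_HUBER,0,.0005,.001).ravel()
for t in("s2","c2","hold1"):
    P=np.load(f"pics/{t}.npz")["P"].reshape(-1,3); P=P[~np.isnan(P[:,0])]
    f0=np.array([.5645-.0325,-.1062,.072]); e=P-f0
    for nm,o,lo,hi in(("fixed",f0,-.07,.07),("held",G,.03,.20)):
        e=P-o; a=e@BD; s=(a>lo)&(a<hi)&(abs(e[:,0]-a*BD[0])<.012)&(abs(e[:,2])<.009)
        if nm=="fixed": s&=(abs(P[:,1]+.113)>.02)
        if s.sum()<20: continue
        l=F(P[s]); l[:3]*=np.sign(-l[1]); k=l[:3]/-l[1]
        pt=l[3:]-o; at=pt-k*(pt@BD)   # at a=0
        print(t,nm,s.sum(),"slopes x %.4f z %.4f"%(k[0],k[2]),"offset at a=0 mm",np.round(at*1e3,1))
    near=P[(abs(P[:,2]-.089)<.006)&(abs(P[:,1]+.025)<.015)&(abs(P[:,0]-.565)<.08)]
    print(t,"near plate x range",np.round(np.percentile(near[:,0],[.5,99.5]),4),"y",np.round(np.percentile(near[:,1],[3,50,97]),4),"z",np.median(near[:,2]))
print(m.current_tcp_rot(),m.current_ee_pos())
```

```text
s2 fixed 87 slopes x -0.0115 z -0.0002 offset at a=0 mm [-3.5  0.   5.3]
s2 held 111 slopes x -0.0214 z -0.0151 offset at a=0 mm [-0.7  0.   5.1]
s2 near plate x range [0.5106 0.6138] y [-0.0299 -0.0263 -0.0188] z 0.08932981106695655
c2 fixed 143 slopes x -0.0126 z -0.0013 offset at a=0 mm [-1.3  0.   2.9]
c2 held 309 slopes x -0.0226 z -0.0144 offset at a=0 mm [ 2.6 -0.   2.5]
c2 near plate x range [0.5083 0.6151] y [-0.0285 -0.0241 -0.0202] z 0.08972070251828804
hold1 fixed 1025 slopes x -0.0086 z 0.0007 offset at a=0 mm [ 1.  -0.   3.3]
hold1 near plate x range [0.5134 0.6163] y [-0.0291 -0.0249 -0.0214] z 0.08927622219555532
[[ 6.50608442e-03  9.99978823e-01  1.57454823e-04]
 [ 9.99978834e-01 -6.50609036e-03  3.72085194e-05]
 [ 3.82321468e-05  1.57209408e-04 -9.99999987e-01]] [0.59916251 0.23339128 0.08317132]
```

```bash
cat >> h.py <<'E'
YAW=-.010; BIN=np.array([.5943,-.0159,.072]); BD=np.array([np.sin(YAW),-np.cos(YAW),0]); DROOP=.0145; YOFF=-.011
def rodpose(s,p=0.,dz=0.,dx=0.,pivot=None):
    """tip s metres past bore_in; p pitch nose-down about the bore_in point"""
    h=BD; T=pose([0,0,0],h,p,DROOP)
    d=np.cos(p)*BD-np.sin(p)*np.array([0,0,1.]); N=BIN+s*d+[dx,0,dz]
    G=N-.214*d; hy=YAW-YOFF; q=p-DROOP; ht=np.array([np.sin(hy),-np.cos(hy),0])
    tz=-np.sin(q)*ht-np.cos(q)*np.array([0,0,1.]); ty=np.array([-ht[1],ht[0],0])
    return G+.019*tz, np.column_stack([np.cross(ty,tz),ty,tz])
def go(s,p=0.,dz=0.,dx=0.,v=.03): m.move_l(*rodpose(s,p,dz,dx),max_speed=v)
def F(): return m.current_force()
E
python3 - <<'E'
from h import *
go(-.012,0,.0,v=.08); m.dwell(.2); print(F(),m.current_time())
L=lambda q:cv2.fitLine(q.astype(np.float32),cv2.DIST_HUBER,0,.0005,.001).ravel()
for t,c in(("s3","side"),("c3","scene")):
    im,P=shot(c,t); P=P.reshape(-1,3); P=P[~np.isnan(P[:,0])]
    r={}
    for nm,o,lo,hi in(("fixed",BIN-[.065,0,0]+[-.002,0,0],.03,.16),("held",BIN,-.19,-.02)):
        e=P-o; a=e@BD; s=(a>lo)&(a<hi)&(abs(e[:,0]-a*BD[0])<.012)&(abs(e[:,2])<.009)
        if nm=="fixed": s&=(abs(P[:,1]+.113)>.02)
        l=L(P[s]); k=l[:3]/-l[1]; pt=l[3:]-o; a0=0
        at=pt-k*(pt@BD); print(t,nm,s.sum(),"slopes %.4f %.4f"%(k[0],k[2]),np.round(at*1e3,1))
E
python3 -c "
import cv2,numpy as np
f=lambda t,a,b:cv2.resize(cv2.imread('pics/%s.png'%t)[a[0]:a[1],b[0]:b[1]],(400,400),interpolation=cv2.INTER_CUBIC)
cv2.imwrite('pics/v3.png',np.hstack([f('s3',(150,250),(220,320)),f('c3',(170,250),(240,320))]))"
```

```text
[ 0.36718126  0.14879995 -1.63746441] 11.225
s3 fixed 81 slopes -0.0102 0.0022 [ 2.1 -0.   4.8]
s3 held 112 slopes -0.0098 0.0026 [-1.2  0.   5.1]
c3 fixed 129 slopes -0.0095 0.0010 [ 4.5 -0.   3.1]
c3 held 295 slopes -0.0122 0.0029 [ 2.4 -0.   3.1]
```

View pics/v3.png

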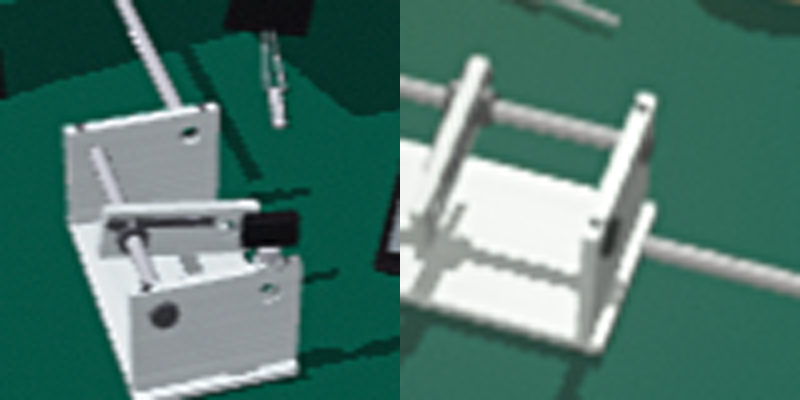

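```bash
cat >> h.py <<'E'
BIN=BIN+[.0007,0,0]; F0=np.array([.37,.15,-1.64])
def advance(ss,p=0.,dz=0.,dx=0.,lim=8,v=.03,verbose=1):
    for s in ss:
        go(s,p,dz,dx,v); f=F()-F0
        if verbose: print(round(s*1e3,1),np.round(f,1),end=" | ")
        if np.linalg.norm(f)>lim: print("STOP"); return s,f
    print("t",m.current_time()); return None,f
E
python3 - <<'E'
from h import *
r,f=advance(np.arange(-.009,.0185,.0015))
if r is None: advance(np.arange(.023,.081,.008),v=.06)
print(m.current_ee_pos(),m.current_ft_torque())
E
```

```text
-9.0 [-0.4 -1.  -0.7] | -7.5 [-0.4 -0.2  0. ] | -6.0 [-1.7  0.1 -0.9] | -4.5 [-0.7 -0.5  0.3] | -3.0 [-0.8 -0.  -0.7] | -1.5 [-1.9 -0.1 -0.3] | -0.0 [-0.2 -0.4  0. ] | 1.5 [ 0.2  0.4 -0.3] | 3.0 [-0.1  0.  -1.4] | 4.5 [-0.1 -0.4  0. ] | 6.0 [0.3 0.  0.8] | 7.5 [-0.4 -0.  -0.4] | 9.0 [-0.7  0.4  0.6] | 10.5 [ 0.  -1.1 -0.7] | 12.0 [ 0.6  0.7 -0. ] | 13.5 [ 0.2 -0.4 -0.6] | 15.0 [-0.5 -0.8 -0.6] | 16.5 [-0.3 -0.2 -0.4] | 18.0 [-0.4 -0.2 -1.5] | t 16.075
23.0 [-0.9  0.1  0.5] | 31.0 [-0.9 -0.3 -0.4] | 39.0 [-0.9 -0.1 -0.4] | 47.0 [ 0.8 -0.7 -0.7] | 55.0 [-0.1 -0.9  0. ] | 63.0 [-0.9 -0.2 -0.5] | 71.0 [ 0.1  0.9 -0.2] | 79.0 [ 0.7 -0.5  0.5] | t 18.3083
[0.59638093 0.11843526 0.05302028] [ 0.18255798 -0.0150159  -0.03097273]
```

```bash
cat >> h.py <<'E'
BD0=BD.copy()
def setyaw(w):
    global BD,YAW
    YAW=-.010+w; BD=np.array([np.sin(YAW),-np.cos(YAW),0])
def adv(ss,S,lim=6,v=.03):  # S: sag of tip at jaw (s=.094)
    p=S/.086; return advance(ss,p,.008*p,0,lim,v)
E
python3 - <<'E'
from h import *
setyaw(-.011)
for S in(.0115,.0140,.009,.0065):
    print("sag",S); p=S/.086
    go(.084,p,.008*p,v=.05); print(np.round(F()-F0,1))
    r,f=adv(np.arange(.088,.1005,.001),S)
    if r is None: break
E
```

```text
sag 0.0115
[ 0.  -0.9 -0.3]
88.0 [-0.1  0.7 -0.2] | 89.0 [-0.  -0.4 -0.3] | 90.0 [-0.6 -0.9 -0. ] | 91.0 [ 0.2 -1.2 -0.6] | 92.0 [-0.9 -0.1  0.2] | 93.0 [ 0.5 -0.5 -0.6] | 94.0 [-0.4 -0.1  0.5] | 95.0 [ 0.1 -0.3  0.6] | 96.0 [-0.9 -0.5 -0.2] | 97.0 [-0.7  0.4 -0.2] | 98.0 [-0.4 -0.1  0.5] | 99.0 [-0.9 -0.4 -0.4] | 100.0 [-0.4 -0.8 -0.1] | t 22.1167
```

```bash
python3 - <<'E'
from h import *
setyaw(-.011)
r,f=adv([.1015,.103],.0115)
if r is None:
  for S in np.arange(.010,-.0026,-.0015):
    setyaw(-.011*max(S,0)/.0115); p=S/.086; go(.104,p,.008*p,v=.04); f=F()-F0; print(round(S*1e3,1),np.round(f,1),end=" | ")
    if np.linalg.norm(f)>15: print("STOP");break
print(m.current_ft_torque(),m.current_time())
L=lambda q:cv2.fitLine(q.astype(np.float32),cv2.DIST_HUBER,0,.0005,.001).ravel()
for t,c in(("s4","side"),("c4","scene")):
    im,P=shot(c,t); P=P.reshape(-1,3); P=P[~np.isnan(P[:,0])]
    e=P-BIN; a=e@BD
    for nm,lo,hi in(("back",-.09,-.015),("in",.02,.085),("beyond",.101,.15)):
        s=(a>lo)&(a<hi)&(abs(e[:,0]-a*BD[0])<.012)&(abs(e[:,2])<.012)
        if s.sum()<6: continue
        l=L(P[s]); k=l[:3]/-l[1]; pt=l[3:]-BIN; at=pt-k*(pt@BD-.05 if nm!="back" else pt@BD+.05)
        print(t,nm,s.sum(),"slopes %.4f %.4f"%(k[0],k[2]),np.round(at*1e3,1))
E
python3 -c "
import cv2,numpy as np
f=lambda t,a,b:cv2.resize(cv2.imread('pics/%s.png'%t)[a[0]:a[1],b[0]:b[1]],(400,400),interpolation=cv2.INTER_CUBIC)
cv2.imwrite('pics/v4.png',np.hstack([f('s4',(150,250),(220,320)),f('c4',(165,245),(210,290))]))"
```

```text
101.5 [-0.4 -0.1 -0.1] | 103.0 [-1.  -1.2 -0.3] | t 22.6167
10.0 [-0.7 -1.9 -0.2] | 8.5 [-2.2 -2.7  0.8] | 7.0 [-0.4 -1.6  0.7] | 5.5 [ 0.1 -0.8  0.6] | 4.0 [-0.9 -1.2  0.5] | 2.5 [-0.9 -0.6  0.9] | 1.0 [ 0.1 -0.6  0.8] | -0.5 [-1.   0.2 -0. ] | -2.0 [-0.9 -0.4  0.5] | [ 0.05861739  0.05397135 -0.15587379] 24.8667
s4 back 72 slopes -0.0120 0.0284 [-0.5 50.   2.2]
s4 in 50 slopes -0.0050 0.0164 [ -1.4 -50.    4.8]
s4 beyond 22 slopes -237.5605 -316.9865 [12316.6   -50.  16437.2]
c4 back 134 slopes -0.0328 -0.0141 [ 2.5 50.   1.2]
c4 in 105 slopes -0.0090 0.0087 [  1.3 -50.    2.7]
```

View pics/v4.png

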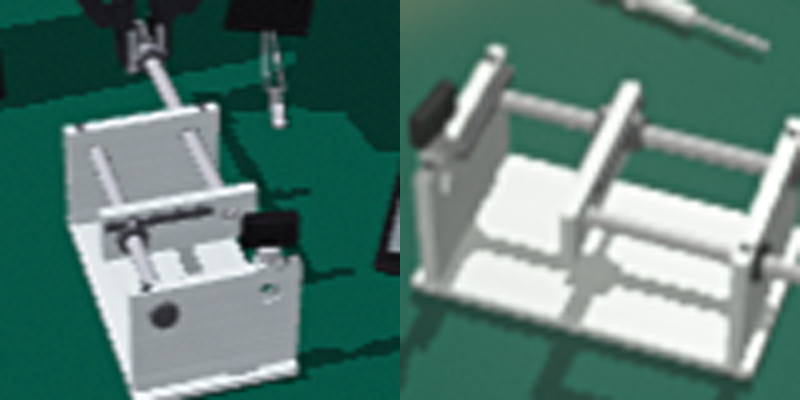

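The jaw now hangs level on the rod (right crop, (600,180)), and the rod passes through its hole. I'll advance towards the far plate.

Run:
```python
from h import *
setyaw(0)
r,f=adv(np.arange(.106,.165,.004),-.0012,lim=9,v=.05)
m.dwell(.1)
L=lambda q:cv2.fitLine(q.astype(np.float32),cv2.DIST_HUBER,0,.0005,.001).ravel()
for t,c in(("s5","side"),("c5","scene")):
    im,P=shot(c,t); P=P.reshape(-1,3); P=P[~np.isnan(P[:,0])]
    e=P-BIN; a=e@BD
    for nm,lo,hi in(("in",.02,.085),("beyond",.106,.155)):
        s=(a>lo)&(a<hi)&(abs(e[:,0]-a*BD[0])<.010)&(abs(e[:,2])<.010)
        if s.sum()<6: continue
        k=np.polyfit(a[s],e[s],1); print(t,nm,s.sum(),"slopes",np.round(k[0],4),"mid",np.round(1e3*np.median(e[s]-a[s][:,None]*BD,0),1))
```

```text
106.0 [-0.2 -0.5 -0.5] | 110.0 [-1.3 -0.9 -0.5] | 114.0 [ 0.1  0.6 -0.6] | 118.0 [-0.6  0.  -0.8] | 122.0 [-0.2  0.1 -1.2] | 126.0 [-0.5 -1.4 -1. ] | 130.0 [-0.2 -0.6 -0.5] | 134.0 [-0.4 -0.5 -0.3] | 138.0 [-0.3  0.9  0.4] | 142.0 [-0.6  0.  -1.5] | 146.0 [-0.6  0.1 -0.8] | 150.0 [-0.5 -0.1 -0.6] | 154.0 [-0.6  0.   0.4] | 158.0 [-1.1 -0.3  0.6] | 162.0 [-0.3 -0.6 -0.8] | t 28.7167
s5 in 52 slopes [ 0.0152 -1.0002  0.0038] mid [-0.8  0.   4.7]
s5 beyond 30 slopes [-0.0152 -0.9999  0.0019] mid [-2.7  0.   5.5]
c5 in 106 slopes [-0.0032 -1.      0.0114] mid [ 2.8 -0.   3.2]
c5 beyond 74 slopes [-0.0095 -1.      0.0053] mid [ 2.7 -0.   3.9]
```

Run:
```python
from h import *
setyaw(0)
r,f=adv(np.arange(.164,.181,.0015),-.0008,lim=8,v=.04)
if r is None: r,f=adv(np.arange(.182,.193,.001),-.0003,lim=5.5,v=.04)
print(m.current_ee_pos(),m.current_time())
```

```text
164.0 [-0.4 -0.1  0.6] | 165.5 [-1.3 -0.2 -0.4] | 167.0 [-0.4  0.3 -0.1] | 168.5 [-0.5 -0.   0.3] | 170.0 [-1.5  1.   0.9] | 171.5 [ 0.  -0.4  0.3] | 173.0 [-0.8  0.2 -0.1] | 174.5 [-0.8  0.1 -0.3] | 176.0 [-0.  -0.3  0.3] | 177.5 [-0.1  0.1 -0.3] | 179.0 [-0.5 -1.2 -0.5] | 180.5 [-1.5  0.5 -0.5] | t 31.9167
182.0 [0.1 0.4 0.3] | 183.0 [ 0.2 -0.8  0.8] | 184.0 [ 0.3 -0.8 -0.3] | 185.0 [-0.5 -0.1  0.4] | 186.0 [-0.6  0.2 -1.2] | 187.0 [ 0.  -0.  -1.1] | 188.0 [-0.3 -1.6 -0.6] | 189.0 [-1.2  2.2 -0. ] | 190.0 [-0.1  4.   0.6] | 191.0 [-0.3  6.6  0.3] | STOP
[0.59524004 0.0072789  0.05292105] 34.4167
```

```bash
python3 - <<'E'
from h import *
setyaw(0)
go(.1897,0,0,v=.03); m.dwell(.3); print(np.round(F()-F0,1))
m.set_gripper(.5,30); m.dwell(.2)
p=m.current_ee_pos(); m.move_l(p+[0,0,.11],max_speed=.15)
m.move_ptp([.5935,-.16,.24],down(1.409)); m.dwell(.1)
im,P=shot("wrist","w6"); look("wrist",["clamp_grip"])
P=P.reshape(-1,3); w=P[(P[:,2]>.12)&(P[:,2]<.14)&(abs(P[:,0]-.595)<.04)&(abs(P[:,1]+.19)<.04)]
print(len(w),cv2.minAreaRect((w[:,:2]*1000).astype(np.float32)),np.percentile(w[:,2],95))
im,P=shot("scene","c6"); shot("side","s6"); print(m.current_time())
E
python3 -c "
import cv2,numpy as np
f=lambda t,a,b:cv2.resize(cv2.imread('pics/%s.png'%t)[a[0]:a[1],b[0]:b[1]],(400,400),interpolation=cv2.INTER_CUBIC)
cv2.imwrite('pics/v6.png',np.hstack([f('w6',(0,384),(64,448)),f('c6',(155,255),(210,310))]))"
```

```text
[-1.   4.3 -0.3]
clamp_grip [([0.591, -0.1916, 0.1281], 0.71), ([0.5056, -0.4059, 0.0289], 0.26)]
555 ((595.9981689453125, -190.066162109375), (10.211600303649902, 33.507469177246094), 79.34970092773438) 0.1281601481364868
38.25
```

View pics/v6.png

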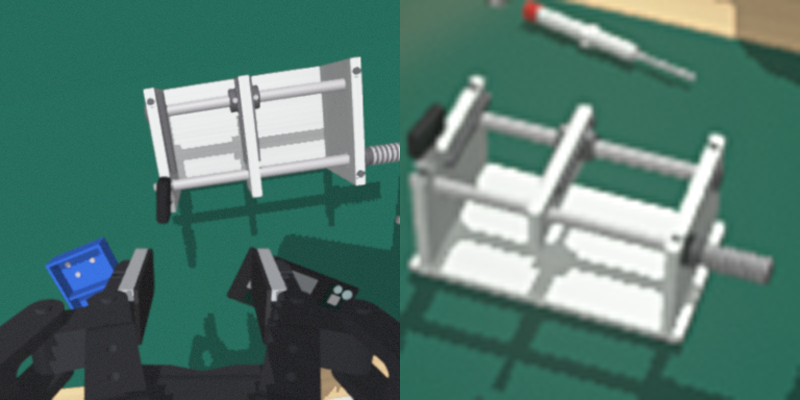

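The rod is home: the right crop shows the collar on the near plate at (690,250) with the grip outside. The left crop shows the wing at (163,200), between the approach and the plate. Next I'll turn the clamp.

```bash
python3 - <<'E'
from h import *
c=np.array([.595,-.190]); y0=1.39
m.move_ptp([*c,.16],down(y0)); m.move_l([*c,.101],max_speed=.1)
m.set_gripper(0,40); print(m.current_grip_width(),F(),m.current_ft_torque())
for y in list(np.arange(y0-.2,.26,-.2))+[.22,.18,.15]:
    m.move_l([*c,.101],down(y),max_speed=.08); f=F();t=m.current_ft_torque()
    print(round(y,2),np.round(f,1),np.round(t,2),m.current_time())
    if abs(t[2])>1.2 or np.linalg.norm(f)>30: print("STOP");break
m.set_gripper(.5); m.move_l([*c,.20],max_speed=.15); m.dwell(.1)
im,P=shot("wrist","w7"); P=P.reshape(-1,3); w=P[(P[:,2]>.12)&(P[:,2]<.14)&(abs(P[:,0]-.595)<.04)&(abs(P[:,1]+.19)<.04)]
print(len(w),cv2.minAreaRect((w[:,:2]*1000).astype(np.float32)) if len(w) else 0,m.current_time())
shot("scene","c7"); shot("side","s7")
E
python3 -c "
import cv2,numpy as np
f=lambda t,a,b:cv2.resize(cv2.imread('pics/%s.png'%t)[a[0]:a[1],b[0]:b[1]],(400,400),interpolation=cv2.INTER_CUBIC)
cv2.imwrite('pics/v7.png',np.hstack([f('w7',(0,384),(64,448)),f('c7',(155,255),(210,310))]))"
```

```text
0.12372329086592725 [-1.54277776 -1.71156654  6.12911541] [-0.26604604  0.23798706 -0.00357333]
1.19 [-2.8 -3.9  5.2] [-0.63  0.44 -0.04] 40.1833
0.99 [-3.2 -5.2  6.3] [-0.97  0.64  0.04] 40.5333
0.79 [-5.9 -7.6  6.9] [-1.26  0.86 -0.03] 40.8833
0.59 [-6.9 -8.7  7.6] [-1.5   1.17 -0.01] 41.2333
0.39 [ -7.8 -10.3   8.3] [-1.71  1.5  -0.01] 41.5833
0.22 [-10.1 -11.2   9.6] [-1.8   1.78  0.03] 41.9
0.18 [-11.3 -10.6   9.4] [-1.8   1.88 -0.02] 42.15
0.15 [-10.5 -10.6   9.7] [-1.82  1.93  0.02] 42.4
716 ((595.8048095703125, -190.84906005859375), (9.945296287536621, 34.52146530151367), 8.885412216186523) 43.7667
```

View pics/v7.png

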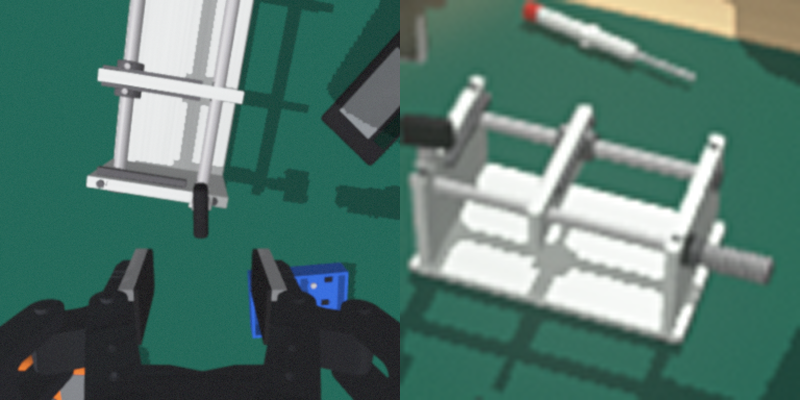

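The wing's normal now reads 8.9°, so the clamp is at about 1.4 rad, its stop. The rod is still home and the gripper is clear.

```bash
python3 -c "
from h import *
m.dwell(.2); print(m.sign_off(), m.current_time())"
```

```text
the job is handed in; nothing more can be done
the job is handed in; nothing more can be done
```

The rod is in through all three bores with its collar on the washer, the clamp is turned to its stop (about 1.4 rad), the gripper is clear, and I handed the job in at about 44 s of the 64 s; no verdict came back.

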